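# Find the stamped print crate and send it to the dispatch line

## Robot

A 6-joint arm with a two-finger parallel gripper is mounted at the origin on the work surface. World frame = base frame: x ahead of the robot, y to its left, z up, the work surface at z = 0. Lengths are in mm, angles in rad, forces in N, time in s.
With the tool pointing down it reaches from about 300 to 775 mm from the base axis. Payload 14.6 kg.
Tool frame: the origin (TCP) lies on the centre line of the jaws, within the pads' length; the fingertips stand 19 mm ahead of it and the grasp point (between the pads) is the TCP (bot.tip_reach is the distance from the TCP to the fingertips, in mm); z points along the fingers, y is the line along which they close (so a half turn about z gives the same grasp; the last joint's range is limited). The gripper opens to 85 mm and grips with 20 to 120 N. Pads are 22 mm wide; open, the fingers measure 114 mm over their backs; the gripper's body (76 mm by 85 mm) begins 54 mm behind the grasp point. The pads swing forward as they close: fully open they stand 13 mm farther back than shut.
Start: joints at [1.127, 0.3, 1.521, -0, 1.321, -0.067], TCP at [202.368, 511.407, 250.281] pointing down, gripper open.
Joint ranges: [-3.03, 3.03], [-0.79, 2.21], [0.23, 2.52], [-1.04, 4.18], [0, 3.07], [-2.55, 2.55]. Speed limits (rad/s): [2.22, 2.22, 2.57, 3.14, 3.14, 3.14].

## Interface

Orientations are given as a unit quaternion [w, x, y, z].
In Python, from rig import bot gives the robot as it stands. Calls block until the motion is done:
- bot.move_to(position, orientation): joint-space move of the TCP to a pose.
- bot.servo_line(position, attitude=None, speed=150, until_force=None): straight line of the TCP; attitude=None keeps the orientation; speed is the mean speed in mm/s. With until_force (N) it stops when the force on the tool has changed by that much, and returns True; else False.
- bot.move_joints(angles): joint-space move.
- bot.move_gripper(opening, grip_force=None): finger opening in mm; grip_force is the grip in N (None keeps the last); returns when the fingers have stopped.
- bot.dwell(seconds).
- bot.ik(position, orientation): joint angles nearest the present ones, or None.
- bot.read_state(): the state.
- bot.read_camera(name): name is "side" or "top"; returns a dict with "image" (400x640x3 uint8, blue, green, red), "depth" (400x640 float32, mm along the optical axis (not along the pixel's ray), 0 where there is no reading), "fovy" (degrees; the focal length in pixels is half the picture's height over the tangent of half this angle, whatever the lens; pixels are square), "cx", "cy" (the principal point, pixels), "k1" (the pictures are not rectified: a ray, as slopes to the right and down, at radius r is drawn at 1 + k1 r^2 times it, then the intrinsics apply), "eye" and "attitude" of the camera in the world. Camera axes: x right, y down, z forward; pixel columns grow to the right and rows downward; lengths in mm; the calibration is good to about 2 mm. A picture is of the moment at which its call begins.
A pose or a line that the arm cannot do raises bot.MotionError and nothing moves.
- bot.finish_job(): hands the job in; it is judged then, once.
The state is a dict: "clock": time; "joint_positions": joint angles; "qvel": joint speeds; "effort": joint torques, N m; "ee_pos": TCP position; "tool_rot": TCP orientation; "ft_force": force on the tool from outside, world axes, zero at the start; "moment": the same for the moment, N m; "grip_width": finger opening in mm; "grip_force": force on a finger pad.
Only numpy, scipy, OpenCV 4.12 (cv2) and the standard library are available. Lean on these libraries where they do the work, as an engineer would, in place of code of your own. Each camera call takes 0.05 s, during which the arm holds its last target. There are 200 camera calls.

## Task

Two identical flat crates stand against the rail on the studio table, and one has a red stamp underneath. With the fingertips, pull the far side of the crate on the robot's left back so that it tips towards the robot, to about 70 degrees with its near edge staying down at the rail, hold it there a second to look underneath and let it down gently; then do the same with the right one. Then push the stamped crate away from the rail, flat on the table, until its middle is over the yellow dispatch line; leave the other crate flat where it stood, lift or topple nothing and leave everything else alone.

Things in the scene. Friction and masses are not known exactly. Their poses are not given: they have to be found in the camera images.
- crate_stamped: closed flat plywood crate, 140 mm deep (own x, away from the rail), 150 wide (y), 40 high, 0.26 to 0.43 kg, centre of mass low, about 14 mm above its underside, plain upright sides, too wide to grip. Two runners 7 mm high underneath, along y, flush with the near and far sides; between them a white label with a large red round stamp, 90 mm across: this is the crate to be sent. Origin: centre of the underside. From above it looks like the other; either may be left
- crate_plain: closed flat plywood crate, 140 mm deep (own x, away from the rail), 150 wide (y), 40 high, 0.26 to 0.43 kg, centre of mass low, about 14 mm above its underside, plain upright sides, too wide to grip. Two runners 7 mm high underneath, along y, flush with the near and far sides; between them a white label only, no stamp: this crate stays. Origin: centre of the underside. From above it looks like the other; either may be left
- crate_stamped_near (a point): midpoint of crate_stamped's near (rail side) bottom edge, 70 mm from its origin along its -x. Pulled back by the top of its far side, the crate tips up about this edge, which the rail stops (it may slip a few mm); it balances at about 78 degrees, falls flat if let go below that and topples towards the robot beyond it
- crate_plain_near (a point): midpoint of crate_plain's near (rail side) bottom edge, 70 mm from its origin along its -x. Pulled back by the top of its far side, the crate tips up about this edge, which the rail stops (it may slip a few mm); it balances at about 78 degrees, falls flat if let go below that and topples towards the robot beyond it
- rail: fixed aluminium stop rail on the robot's side of the crates: 460 mm long (own y, to the robot's left), 12 wide, 5 high, yawed -32 to -44 degrees. Origin: centre of its underside; x points to the crates. At the start the crates touch it, squared to it, flat on the table, their origins 77 mm from it along its x, one at y = 97 to 117 mm (left), one at -117 to -97 mm (right)
- line: the dispatch line: a flat yellow tape 25 mm wide (x) and 500 mm long (y) stuck across the table on the far side of the crates, about parallel to the rail (within 6 degrees). Origin at its centre, at table height
- paint_jar: blue lidded paint jar, 52 mm across, 70 mm tall, standing beyond the dispatch line; origin under its centre
- tape_roll: yellow roll of tape lying flat, 90 mm across, 25 mm high, past the left end of the rail; origin under its centre
- ink_bottle: amber ink bottle, 48 mm across, 100 mm tall, past the right end of the rail; origin under its centre
- mug: blue mug, 80 mm across, 90 mm tall, near the robot on its right; origin under its centre
- palette: white china plate with paint dabs, 200 mm across, 18 mm high, far right; origin under its centre
- camera: black photo camera, 125 mm wide, 87 mm high, far left; origin under its body
- paintbrush: paintbrush lying near the robot on its left; origin under its middle
Things that resemble listed ones, but are neither listed nor needed, are in the scene too. What is shaped like the crate_stamped but black is not meant.

How it is judged (in metres and radians):
On the way, in this order (a step that is already met when the one before it is completed fails the run):
1. the crate on the robot's left is tipped past 65 degrees and held there half a second (((y of crate_stamped in the frame of rail above 0 m and angle between crate_stamped's own z axis and vertical above 1.13 rad) or (y of crate_plain in the frame of rail above 0 m and angle between crate_plain's own z axis and vertical above 1.13 rad))), for 0.5 s.
2. the crate on the robot's right is tipped past 65 degrees and held there half a second (((y of crate_stamped in the frame of rail below 0 m and angle between crate_stamped's own z axis and vertical above 1.13 rad) or (y of crate_plain in the frame of rail below 0 m and angle between crate_plain's own z axis and vertical above 1.13 rad))), for 0.5 s.
3. the stamped crate lies flat with its middle over the dispatch line (x of crate_stamped in the frame of line between -0.03 and 0.03 m and y of crate_stamped in the frame of line between -0.25 and 0.25 m and angle between crate_stamped's own z axis and vertical below 0.08 rad and linear speed of crate_stamped below 0.01 m/s), for 0.2 s.
At the end, for the whole second after the job is handed in: The stamped crate lies flat and still with its middle within 30 mm of the middle of the yellow line; the plain crate lies flat and still within 40 mm of where it started (all of step 3 and distance of crate_plain from where it was at the start of the episode below 0.04 m and angle between crate_plain's own z axis and vertical below 0.08 rad and linear speed of crate_plain below 0.01 m/s); the robot touches nothing.
It fails at once if a crate is lifted: its near bottom edge rises more than 30 mm off the table (height (world z) of any of crate_stamped_near, crate_plain_near above 0.03 m).
It fails at once if a crate is tipped right over (past 80 degrees) (angle between any of crate_stamped, crate_plain's own z axis and vertical above 1.4 rad).
It fails at once if a crate is dropped back instead of being let down (it turns faster than 8 rad/s) (angular speed of any of crate_stamped, crate_plain above 8 rad/s).
It fails at once if something else on the table is disturbed (moved more than 30 mm) (distance of any of paint_jar, tape_roll, ink_bottle, mug, palette, camera, paintbrush from where it was at the start of the episode above 0.03 m).
It also fails if it takes over 72 s, if anything falls off the work surface, if the arm or the gripper's body presses on something with over 40 N, if the wrist force passes 120 N, or if a joint passes its speed limit or range.

## Working session

There is one attempt and no reset: what is moved stays moved. The work goes in short steps, each a Python script; the robot and the scene stay as the last script left them, time stands still between calls to the robot, and variables do not carry over. Pictures are saved under pics/ and viewed, at most 10 in all, crops included, and the job is handed in when it is done.

```bash
mkdir -p pics; ls; python3 - <<'E'
from rig import bot
import cv2,numpy as np
for n in("top","side"):
    c=bot.read_camera(n); cv2.imwrite(f"pics/{n}0.png",c["image"]); np.savez(f"{n}0.npz",**{k:np.array(v) for k,v in c.items()})
    print(n,[ (k,c[k]) for k in c if k not in("image","depth")])
print(bot.read_state(),bot.tip_reach)
E
```

```text
pics
top [('fovy', 53.01734150149213), ('cx', 321.4479397668204), ('cy', 199.67633097879192), ('k1', -0.04649708360296232), ('eye', array([ 306.31513066,   28.16365492, 1542.51710735])), ('attitude', array([ 0.04954486, -0.69674702,  0.71282822, -0.06296682]))]
side [('fovy', 44.406378497377474), ('cx', 317.74863056116965), ('cy', 204.55475702186533), ('k1', -0.041362516843243345), ('eye', array([ 297.26980828, -988.79584942, 1213.54469963])), ('attitude', array([-0.35500852,  0.9272239 , -0.11069072,  0.04441122]))]
{'clock': 0.1, 'joint_positions': array([ 1.12738026e+00,  3.00429528e-01,  1.52150262e+00, -3.62886817e-06,
        1.32069283e+00, -6.66064377e-02]), 'qvel': array([-0.0006997 , -0.00248905, -0.00014173, -0.00120087,  0.00099183,
        0.00021371]), 'effort': array([ 1.99883005e-03, -5.44376886e+01, -3.62369227e+01, -5.82544453e-05,
        3.16305435e-03, -2.88765500e-05]), 'ee_pos': array([202.30443918, 511.24687496, 249.77729634]), 'tool_rot': array([-1.28504442e-04,  1.87291712e-01,  9.82304204e-01, -4.99913843e-04]), 'ft_force': array([-0.59090959,  0.13378601,  0.17477702]), 'moment': array([-0.00087055, -0.03019792, -0.00054921]), 'grip_force': 0.0, 'grip_width': 85.57807597347174} 19.0
```

View pics/top0.png

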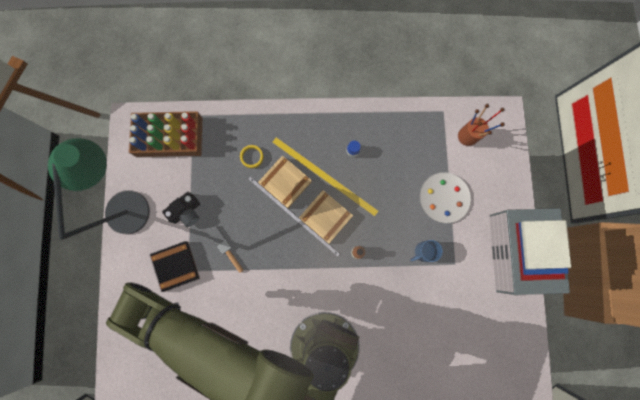

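View pics/side0.png

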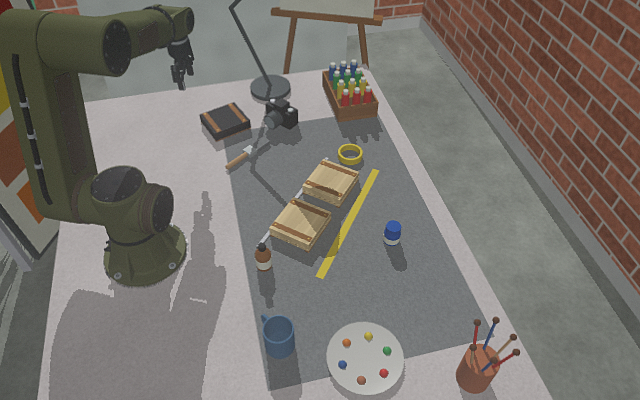

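The top view shows two pale crates at (285,182), left, and (327,216), right, with the rail from (250,180) to (337,253). The yellow line runs from (275,140) to (377,212), and the paint jar is at (354,148). Things that could be mistaken for the crates are the black crate at (175,266), the paint box at (165,134) and the books at (545,245). I choose the two pale crates at the rail.

```bash
cat > h.py <<'E'
import numpy as np,cv2
from scipy.spatial.transform import Rotation as R
def rays(c,px):
    f=200/np.tan(np.radians(float(c["fovy"])/2)); K=np.array([[f,0,float(c["cx"])],[0,f,float(c["cy"])],[0,0,1]])
    u=cv2.undistortPoints(np.float64(px).reshape(-1,1,2),K,np.array([float(c["k1"]),0,0,0])).reshape(-1,2)
    q=np.array(c["attitude"]); return R.from_quat(q[[1,2,3,0]]).apply(np.c_[u,np.ones(len(u))])
def onplane(c,px,z):
    d=rays(c,px); e=np.array(c["eye"]); return (e+d*((z-e[2])/d[:,2])[:,None])[:,:2]
def pts(c):  # world points of every pixel from depth
    v,u=np.mgrid[:400,:640]; d=rays(c,np.c_[u.ravel(),v.ravel()])
    q=np.array(c["attitude"]); fwd=R.from_quat(q[[1,2,3,0]]).apply([0,0,1])
    return (np.array(c["eye"])+d*np.array(c["depth"]).ravel()[:,None]/(d@fwd)[:,None]).reshape(400,640,3)
E
cat > m.py <<'E'
from h import *
c=np.load("top0.npz"); im=c["image"]; hsv=cv2.cvtColor(im,cv2.COLOR_BGR2HSV); P=pts(c)
print("table z",np.median(P[150:250,200:440,2]))
roi=np.zeros((400,640),np.uint8); roi[115:262,235:400]=1
y=cv2.inRange(hsv,(22,130,90),(34,255,255))*roi
w=cv2.inRange(hsv,(8,50,90),(23,170,255))*roi
def cont(m): return sorted(cv2.findContours(m,cv2.RETR_EXTERNAL,cv2.CHAIN_APPROX_NONE)[0],key=cv2.contourArea)[::-1]
w=cv2.morphologyEx(w,cv2.MORPH_CLOSE,np.ones((3,3)))
for k in cont(w)[:3]:
    p=onplane(c,k,40).astype(np.float32); r=cv2.minAreaRect(p); print("wood",cv2.contourArea(k),k.mean(0),r)
for k in cont(y)[:2]:
    r=cv2.minAreaRect(onplane(c,k,0).astype(np.float32)); print("yel",cv2.contourArea(k),k.mean(0),r)
# depth based crates: points 33..50 high in roi
m=((P[...,2]>32)&(P[...,2]<55)).astype(np.uint8)*255*roi
for k in cont(m)[:4]:
    r=cv2.minAreaRect(onplane(c,k,40).astype(np.float32)); print("h",cv2.contourArea(k),k.mean(0),r)
for n,px,z in(("jar",(354,147),70),("roll",(252,156),25),("ink",(358,252),100),("raila",(251,180),5),("railb",(337,253),5)): print(n,onplane(c,[px],z))
o=cv2.resize(im[110:270,230:410],None,fx=4,fy=3.75*4/3.75,interpolation=cv2.INTER_CUBIC)[:600]
for k in cont(w)[:2]: cv2.drawContours(o,[((k-[230,110])*4).astype(np.int32)],-1,(0,0,255),1)
for k in cont(m)[:2]: cv2.drawContours(o,[((k-[230,110])*4).astype(np.int32)],-1,(255,0,0),1)
cv2.imwrite("pics/crop1.png",o)
E
python3 m.py
```

```text
table z 1.2608587144651437
wood 1467.5 [[325.93277311 216.16806723]] ((483.6366271972656, -17.589218139648438), (154.0157470703125, 144.5380401611328), 48.134700775146484)
wood 1447.5 [[284.96521739 181.43478261]] ((622.4782104492188, 134.96310424804688), (156.48175048828125, 143.6373748779297), 48.14738464355469)
wood 287.0 [[351.9057971  195.23913043]] ((560.3107299804688, -119.72926330566406), (229.0264434814453, 31.10124397277832), 52.387699127197266)
yel 614.5 [[324.67772512 176.07109005]] ((649.5606689453125, -16.618667602539062), (496.4287414550781, 25.240447998046875), 52.5211067199707)
yel 382.5 [[251.19047619 155.92063492]] ((735.1781616210938, 270.7019958496094), (90.43351745605469, 87.26329040527344), 0.04301934316754341)
h 1409.0 [[325.42982456 216.21052632]] ((484.89208984375, -17.30999755859375), (149.75302124023438, 140.14407348632812), 47.81305694580078)
h 1357.5 [[284.48717949 180.88888889]] ((623.6895751953125, 136.40457153320312), (150.3521270751953, 140.4818878173828), 47.8680534362793)
h 17.5 [[351.81818182 151.36363636]] ((735.3274536132812, -126.86153411865234), (50.363067626953125, 26.717975616455078), 69.82962036132812)
h 0.0 [[243. 148.]] ((756.537841796875, 295.5075988769531), (0.0, 0.0), 0.0)
jar [[ 743.12841114 -131.68956257]]
roll [[727.96862835 262.80868644]]
ink [[ 345.32860949 -128.34816062]]
raila [[636.77897377 269.37025542]]
railb [[346.0765884  -58.37552371]]
```

View pics/crop1.png

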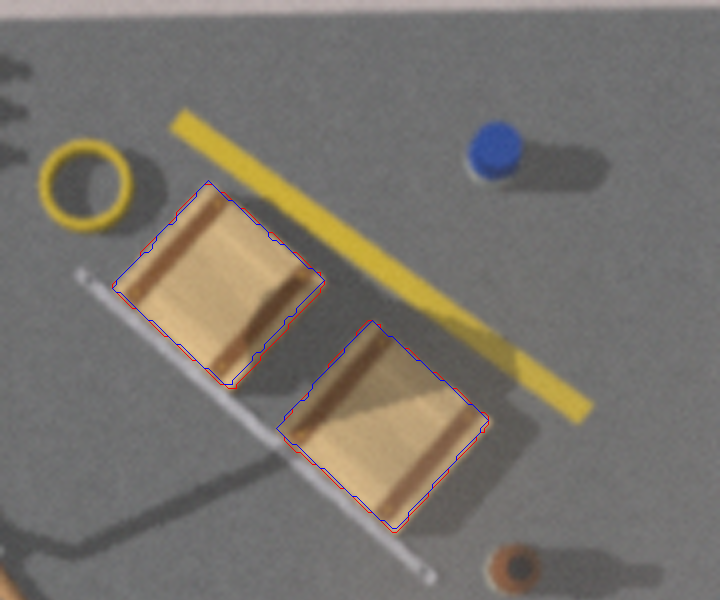

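The crop shows both pale crates cleanly outlined, flush with the rail and with plain tops. The black decoy is well away from them. Next I check whether the tipping arcs can be reached.

```bash
cat > g.py <<'E'
from h import *
PSI=np.radians(-42.1)
ex=np.array([np.cos(PSI),np.sin(PSI),0]); ey=np.array([-np.sin(PSI),np.cos(PSI),0]); ez=np.array([0,0,1.])
L=np.array([623.7,136.4,0]); Rt=np.array([484.9,-17.3,0])
def down(flip): # tool z down, tool y along +-ey
    z=-ez; y=ey*flip; return R.from_matrix(np.c_[np.cross(y,z),y,z])
def quat(r): return r.as_quat()[[3,0,1,2]]
def pose(th,p0,c,r0,f=1.0):
    """tool carried with a crate centred c tipped by th deg; f: share of the tilt the tool follows"""
    piv=c-70*ex; t=np.radians(th); e=max(0,5*np.tan(t)-1)
    rot=R.from_rotvec(-ey*t); return piv+e*ex+rot.apply(p0-piv), quat(R.from_rotvec(-ey*t*f)*r0)
E
python3 - <<'E'
from g import *
from rig import bot
for n,c in(("L",L),("R",Rt)):
  for flip in(1,-1):
    p0=c+81*ex+31*ez; out=[]
    for th in range(0,77,7):
        q=bot.ik(*pose(th,p0,c,down(flip))); out.append(None if q is None else np.round(q,2))
    print(n,flip,sum(o is not None for o in out),out[0],out[5],out[-1])
E
```

```text
L 1 7 [ 0.07  0.83  1.23 -0.    1.07 -0.77] [ 0.28  0.59  1.56 -0.75  0.8  -0.07] None
L -1 2 [ 0.07  0.83  1.23 -0.    1.07  2.37] None None
R 1 6 [-0.2   0.58  1.69 -0.    0.87 -1.03] [ 0.02  0.28  2.04 -0.88  0.53 -0.11] None
R -1 4 [-0.2   0.58  1.69 -0.    0.87  2.11] None None
```

```bash
python3 - <<'E'
from g import *
from rig import bot
for n,c in(("L",L),("R",Rt)):
  for flip in(1,-1):
   for b in(15,25,35,45):
    for f in(1,.85,.7):
     for yo in (0,):
      r0=R.from_rotvec(ex*np.radians(b))*down(flip); tip=c+81*ex+16*ez; p0=tip-19*r0.apply(ez)
      qs=[bot.ik(*pose(th,p0,c,r0,f)) for th in range(0,78,11)]
      k=sum(q is not None for q in qs)
      if k>5: print(n,flip,b,f,k,np.round(qs[-2],2) if qs[-2] is not None else None,qs[-1])
E
```

```text
L 1 15 0.7 6 None None
L 1 35 1 8 [0.32 0.43 2.06 3.78 0.66 1.43] [0.38029072 0.48865803 2.08824239 3.77424699 0.90297546 1.37466886]
L 1 35 0.85 8 [0.28 0.38 2.04 3.84 0.44 1.44] [0.35398542 0.407336   2.0784559  3.84066936 0.65952179 1.39653727]
L 1 35 0.7 8 [0.24 0.34 2.01 3.96 0.24 1.39] [0.31402452 0.34497061 2.05351553 3.93602949 0.41511353 1.38318683]
L 1 45 1 7 [0.22 0.43 2.11 3.33 0.68 1.76] [0.28083092 0.48011837 2.13668562 3.4164308  0.90118105 1.59444948]
L 1 45 0.85 6 [0.19 0.38 2.09 3.24 0.49 1.95] [0.25828798 0.40623889 2.12788654 3.38790606 0.67639866 1.73709078]
L 1 45 0.7 6 [0.16 0.35 2.06 3.   0.33 2.27] [0.22412914 0.34928668 2.10544542 3.28137856 0.45720793 1.94952873]
L -1 35 1 8 [ 0.32  0.43  2.06  3.78  0.66 -1.71] [ 0.38029072  0.48865803  2.08824239  3.77424699  0.90297546 -1.7669238 ]
L -1 35 0.85 8 [ 0.28  0.38  2.04  3.84  0.44 -1.71] [ 0.35398542  0.407336    2.0784559   3.84066936  0.65952179 -1.74505539]
L -1 35 0.7 8 [ 0.24  0.34  2.01  3.96  0.24 -1.75] [ 0.31402452  0.34497061  2.05351553  3.93602949  0.41511353 -1.75840583]
L -1 45 1 8 [ 0.22  0.43
[... 1196 characters left out ...]
.42  3.65  0.42 -1.65] [ 0.10675117  0.11456099  2.47756936  3.69387946  0.68792973 -1.6803378 ]
R -1 25 0.7 8 [-0.04  0.01  2.37  3.76  0.16 -1.73] [ 0.04720312  0.01112896  2.43663863  3.78728626  0.36746848 -1.74437545]
R -1 35 1 7 [-0.11  0.16  2.49  3.1   0.74 -1.3 ] None
R -1 35 0.85 7 [-0.14  0.07  2.46  2.93  0.49 -1.07] None
R -1 35 0.7 8 [-0.19  0.02  2.41  2.5   0.31 -0.58] [-0.11021238  0.01571471  2.48066991  2.95147882  0.42703683 -1.0445289 ]
R -1 45 1 7 [-0.28  0.2   2.49  2.67  0.87 -1.06] None
R -1 45 0.85 7 [-0.3   0.13  2.47  2.47  0.69 -0.77] None
R -1 45 0.7 8 [-0.33  0.08  2.42  2.17  0.58 -0.38] [-0.27459266  0.06669766  2.49442326  2.45370661  0.64125996 -0.70166045]
```

```bash
python3 - <<'E'
from g import *
from rig import bot
np.set_printoptions(suppress=True,linewidth=150)
for n,c,b,f,yo in(("L",L,35,1,0),("L",L,40,1,0),("L",L,40,1,-20),("R",Rt,35,1,0),("R",Rt,35,1,20),("R",Rt,40,1,0)):
  r0=R.from_rotvec(ex*np.radians(b))*down(-1); tip=c+yo*ey+81*ex+16*ez; p0=tip-19*r0.apply(ez)
  print(n,b,f,yo)
  for th in (0,10,20,30,35,40,45,50,55,60,65,70,73,76):
     q=bot.ik(*pose(th,p0,c,r0,f)); print(th,None if q is None else np.round(q,2))
E
```

```text
L 35 1 0
0 [-0.1   0.72  1.57  0.86  0.65  1.55]
10 [-0.06  0.63  1.66  0.88  0.48  1.48]
20 [-0.01  0.55  1.75  0.92  0.31  1.37]
30 [0.05 0.48 1.83 1.16 0.13 1.08]
35 [0.09 0.46 1.87 2.01 0.05 0.2 ]
40 [ 0.12  0.44  1.91  3.35  0.1  -1.17]
45 [ 0.16  0.42  1.94  3.62  0.2  -1.46]
50 [ 0.19  0.41  1.98  3.71  0.3  -1.57]
55 [ 0.23  0.41  2.01  3.75  0.41 -1.63]
60 [ 0.27  0.41  2.03  3.77  0.52 -1.67]
65 [ 0.31  0.43  2.06  3.78  0.63 -1.71]
70 [ 0.34  0.45  2.07  3.78  0.75 -1.74]
73 [ 0.36  0.46  2.08  3.78  0.81 -1.75]
76 [ 0.38  0.48  2.09  3.78  0.88 -1.76]
L 40 1 0
0 [-0.12  0.72  1.6   1.04  0.65  1.37]
10 [-0.08  0.63  1.69  1.12  0.5   1.23]
20 [-0.04  0.56  1.78  1.28  0.34  1.  ]
30 [0.02 0.49 1.86 1.73 0.21 0.49]
35 [ 0.05  0.46  1.9   2.19  0.18 -0.  ]
40 [ 0.08  0.44  1.93  2.71  0.19 -0.55]
45 [ 0.12  0.43  1.97  3.08  0.25 -0.95]
50 [ 0.15  0.42  2.    3.29  0.34 -1.19]
55 [ 0.19  0.41  2.03  3.42  0.43 -1.34]
60 [ 0.23  0.42  2.06  3.5   0.53 -1.45]
65 [ 0.26  0.43  2.08  3.55  0.64 -1.53]
70 [ 0.3   0.44  2.1   3.58  0.74 -1.59]
73 [ 0.31  0.46  2.11  3.59  0.81 -1
[... 1544 characters left out ...]
2  3.07  0.59 -1.21]
65 [-0.05  0.18  2.45  3.17  0.71 -1.33]
70 [-0.01  0.21  2.48  3.25  0.83 -1.41]
73 [ 0.01  0.24  2.49  3.28  0.92 -1.45]
76 [ 0.03  0.27  2.5   3.31  1.   -1.49]
R 40 1 0
0 [-0.48  0.57  1.9   1.05  0.8   1.01]
10 [-0.46  0.47  1.99  1.18  0.68  0.82]
20 [-0.43  0.37  2.09  1.37  0.58  0.58]
30 [-0.4   0.29  2.19  1.65  0.5   0.24]
35 [-0.38  0.25  2.24  1.83  0.48  0.03]
40 [-0.36  0.22  2.28  2.03  0.48 -0.19]
45 [-0.33  0.19  2.33  2.23  0.5  -0.42]
50 [-0.3   0.17  2.37  2.42  0.54 -0.64]
55 [-0.27  0.16  2.42  2.59  0.6  -0.83]
60 [-0.24  0.16  2.46  2.74  0.68 -1.  ]
65 [-0.2   0.17  2.49  2.85  0.78 -1.14]
70 [-0.17  0.2   2.52  2.94  0.89 -1.26]
73 None
76 None
```

```bash
cat > act.py <<'E'
from g import *
from rig import bot
import json
def F(): return np.round(bot.read_state()["ft_force"],1)
def setup(c,b,yo):
    r0=R.from_rotvec(ex*np.radians(b))*down(-1); tip=c+yo*ey+81*ex+24*ez
    return r0,tip-19*r0.apply(ez)
def approach(c,b,yo):
    r0,p0=setup(c,b,yo); q=quat(r0)
    bot.move_to(p0+22*ex+150*ez,q)
    hit=bot.servo_line(p0+22*ex+15*ez,speed=150); hit=bot.servo_line(p0+22*ex,speed=40,until_force=5)
    s=bot.read_state(); print("down",hit,s["ee_pos"]-p0,s["clock"])
    z=s["ee_pos"][2]+(5 if hit else 0); p=p0+22*ex; p[2]=z
    f0=s["ft_force"]
    if hit: bot.servo_line(p,speed=30)
    hit=bot.servo_line(p-32*ex,speed=25,until_force=2.5)
    e=bot.read_state()["ee_pos"]; print("contact",hit,(e-p0)@ex,"off",F()-f0)
    return r0,e
def go(ths,p0,c,r0,speed=35,lim=30):
    for th in ths:
        p,q=pose(th,p0,c,r0); bot.servo_line(p,q,speed=speed)
        f=F(); print(th,f,end="; ")
        if np.linalg.norm(f)>lim: print("FORCE"); return False
    print(bot.read_state()["clock"]); return True
def view(name):
    k=bot.read_camera("side"); cv2.imwrite(f"pics/{name}.png",k["image"]); np.savez(name+".npz",**{a:np.array(v) for a,v in k.items()}); return k
def tilt(k,c):
    """crate's angle from its -ey end face as seen by the side camera"""
    P=pts(k)-(c-70*ex); x,y,z=P@ex,P@ey,P[...,2]
    m=(abs(y+75)<7)&(z>8)&(z<165)&(x>-60)&(x<170)
    a=np.c_[x[m],z[m]].astype(np.float32); r=cv2.minAreaRect(a); (w,h),an=r[1],r[2]
    print("end face n",m.sum(),np.round(r[0],1),np.round(r[1],1),"tilt",round((an if w>h else an+90)%180,1))
E
python3 - <<'E'
from act import *
bot.move_gripper(0)
r0,p0=approach(L,40,0)
ok=go(range(3,25,3),p0,L,r0)
k=view("l1"); tilt(k,L)
json.dump([r0.as_quat().tolist(),p0.tolist(),ok],open("l.json","w"))
cv2.imwrite("pics/l1c.png",cv2.resize(k["image"][100:280,220:420],None,fx=3,fy=3))
E
```

```text
down False [ 16.28912302 -14.73851724  -0.2006339 ] 4.825
contact True -2.2216273599139043 off [ 2.85413197 -1.41283922  0.66198278]
3 [ 3.5 -3.8  0.3]; 6 [ 4.  -3.4  1. ]; 9 [ 4.  -3.7  2. ]; 12 [ 5.6 -4.3  2.6]; 15 [ 4.1 -4.4  3.4]; 18 [ 4.7 -4.2  2.5]; 21 [ 3.9 -4.5  2.8]; 24 [ 4.3 -5.1  3.4]; 8.775
end face n 328 [74.9 63.6] [192.7  88.3] tilt 43.1
```

View pics/l1c.png

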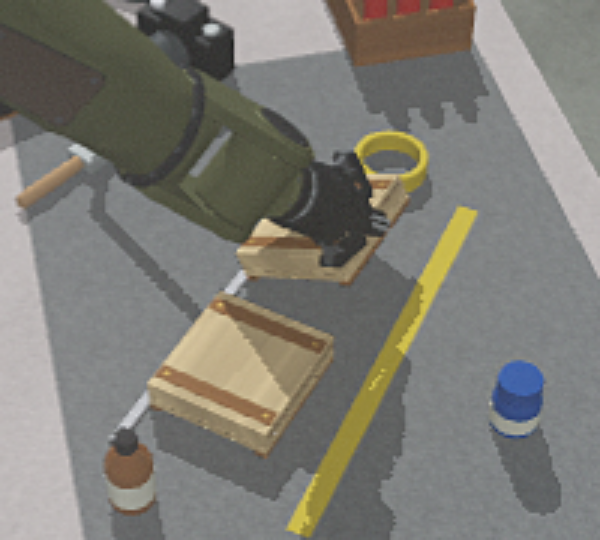

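The left crate is tipping with its near edge down at the rail, at about (270,275) in the crop, and contact force is about 7 N. I'll restrict the tilt measurement to wood colours and continue to 60°.

```bash
python3 - <<'E'
s=open("act.py").read()
s=s.replace('(x<170)\n','(x<170)&(cv2.inRange(cv2.cvtColor(np.array(k["image"]),cv2.COLOR_BGR2HSV),(8,50,60),(25,190,255))>0)\n')
open("act.py","w").write(s)
from act import *
tilt(np.load("l1.npz"),L)
q,p,_=json.load(open("l.json")); r0=R.from_quat(q); p0=np.array(p)
go(range(28,62,4),p0,L,r0); k=view("l2"); tilt(k,L)
cv2.imwrite("pics/l2c.png",cv2.resize(k["image"][100:280,220:420],None,fx=3,fy=3))
E
```

```text
end face n 275 [53.4 52.2] [141.4  43.1] tilt 21.9
28 [ 4.3 -5.1  4.7]; 32 [ 4.2 -5.3  5.4]; 36 [ 3.6 -5.6  6.5]; 40 [ 3.4 -5.6  7.1]; 44 [ 3.  -4.6  7.2]; 48 [ 2.9 -5.2  8.5]; 52 [ 2.5 -5.6  9.2]; 56 [ 2.  -5.  11.2]; 60 [ 1.4 -7.1 12.7]; 12.9667
end face n 297 [20.7 75.6] [145.4  40.2] tilt 57.4
```

View pics/l2c.png

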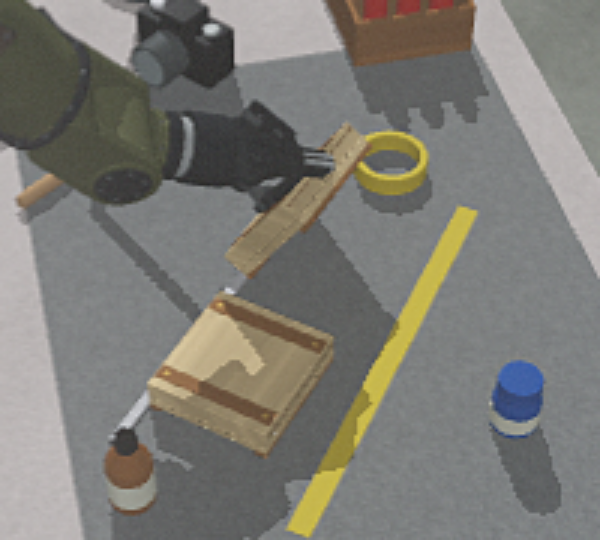

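The crate is at about 57° for a 60° command and still steady against the fingertips. Continuing to about 70°.

```bash
python3 - <<'E'
from act import *
q,p,_=json.load(open("l.json")); r0=R.from_quat(q); p0=np.array(p)
go((63,66,69,71),p0,L,r0,speed=25); k=view("l3"); tilt(k,L)
cv2.imwrite("pics/l3c.png",cv2.resize(k["image"][120:210,280:360],None,fx=7,fy=6))
hsv=cv2.cvtColor(k["image"],cv2.COLOR_BGR2HSV)[120:210,280:360]
m=((hsv[...,0]<6)|(hsv[...,0]>172))&(hsv[...,1]>90); print("red",m.sum(),np.argwhere(m).mean(0) if m.any() else "")
E
```

```text
63 [ 1.8 -6.3 14.9]; 66 [-0.5 -6.  16.8]; 69 [ 0.2 -7.4 20.5]; 71 [-2.1 -7.9 22.3]; 14.5667
end face n 285 [11.3 78.8] [145.   38.4] tilt 66.1
red 2 [55.5 34. ]
```

View pics/l3c.png

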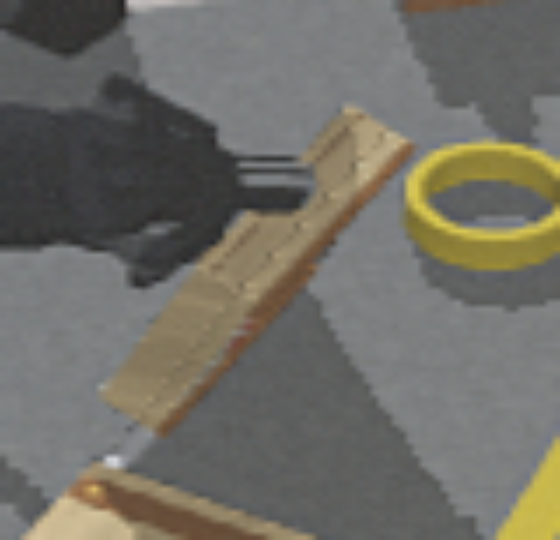

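Red pixels show at crop (240,345), low on the underside and beside a white label pixel. I'll tip a few degrees more to reach about 70°, hold and confirm.

```bash
python3 - <<'E'
from act import *
q,p,_=json.load(open("l.json")); r0=R.from_quat(q); p0=np.array(p)
def red(k):
    hsv=cv2.cvtColor(k["image"],cv2.COLOR_BGR2HSV)[120:210,280:360]
    m=((hsv[...,0]<7)|(hsv[...,0]>170))&(hsv[...,1]>80); print("red",m.sum(),m.any() and np.argwhere(m).mean(0))
for th in(73,75,76.5):
    go((th,),p0,L,r0,speed=25); k=view("l4"); tilt(k,L); red(k)
bot.dwell(.6); k=view("l5"); tilt(k,L); red(k); print(F())
cv2.imwrite("pics/l5c.png",cv2.resize(k["image"][120:210,280:360],None,fx=7,fy=6))
E
```

```text
73 [-2.  -7.7 23. ]; 14.9083
end face n 284 [ 9.4 79.2] [142.4  39.4] tilt 67.2
red 9 [53.88888889 34.88888889]
75 [-2.9 -8.7 26.7]; 15.2333
end face n 282 [ 7.7 77.8] [147.6  38.4] tilt 68.3
red 17 [49.94117647 37.52941176]
76.5 [-2.5 -8.5 27.6]; 15.5333
end face n 282 [ 5.7 76. ] [149.1  38.3] tilt 68.5
red 22 [49.22727273 37.72727273]
end face n 282 [ 7.3 80.4] [145.2  38.2] tilt 68.5
red 21 [49.9047619  37.23809524]
[-2.9 -8.2 27.8]
```

View pics/l5c.png

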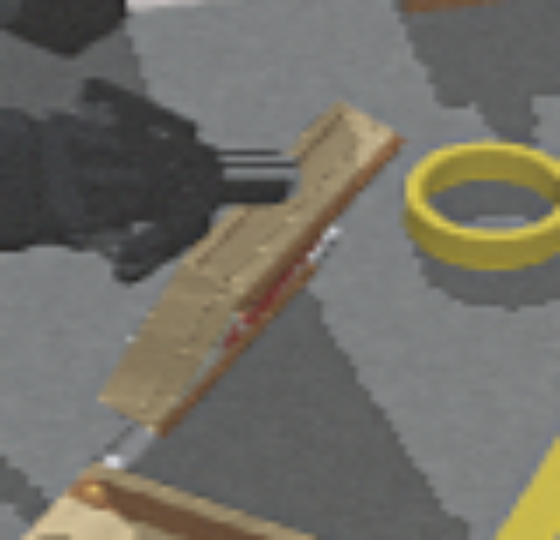

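The stamp is confirmed on the left crate: a red disc on the white label at crop (265,300), held at about 69°. I'll let it down, then tip the right one.

```bash
python3 - <<'E'
from act import *
q,p,_=json.load(open("l.json")); r0=R.from_quat(q); p0=np.array(p)
go((73,69,65,60,56,52,48,44,40,36,32,28,24,20,16,12,8,4,0,-1),p0,L,r0,speed=40)
e=bot.read_state()["ee_pos"]; bot.servo_line(e+15*ex,speed=60); bot.servo_line(e+15*ex+180*ez,speed=200); print(F(),bot.read_state()["clock"])
# reach check for the right crate
for b,yo in((35,20),(30,20),(35,30)):
    r0,p0=setup(Rt,b,yo); print(b,yo,[th for th in range(0,79,3) if bot.ik(*pose(th,p0-2*ex,Rt,r0)) is None])
E
```

```text
73 [ 2.7  0.3 15.2]; 69 [ 4.1 -0.6 12.3]; 65 [ 4.5 -1.2  9. ]; 60 [ 4.5 -0.9  8.4]; 56 [4.6 0.  9. ]; 52 [ 5.2 -0.4  8.3]; 48 [ 5.3 -1.3  6.7]; 44 [ 6.1 -2.4  6. ]; 40 [ 6.  -1.4  5.8]; 36 [ 6.4 -2.3  5.7]; 32 [ 7.6 -2.2  5.4]; 28 [ 8.2 -3.1  4.9]; 24 [ 9.4 -2.6  5. ]; 20 [ 9.2 -4.3  4.3]; 16 [ 9.4 -4.2  3.1]; 12 [ 8.4 -3.7  3.5]; 8 [ 8.1 -2.4  2.1]; 4 [ 7.  -2.8  0.9]; 0 [ 3.5 -3.  -0.9]; -1 [ 0.8 -0.4 -0.5]; 24.3083
[-0.1 -0.2 -0.8] 25.75
35 20 []
30 20 []
35 30 []
```

```bash
sed -i 's/^    print("end face n".*/    t=round((an if w>h else an+90)%180,1); print("end face n",m.sum(),np.round(r[0],1),np.round(r[1],1),"tilt",t); return t/' act.py; python3 - <<'E'
from act import *
r0,p0=approach(Rt,35,20)
json.dump([r0.as_quat().tolist(),p0.tolist()],open("r.json","w"))
if go(range(3,25,3),p0,Rt,r0) and (tilt(view("r1"),Rt) or 1) and go(range(28,62,4),p0,Rt,r0):
    tilt(view("r2"),Rt); go((63,66,69,71),p0,Rt,r0,speed=25); k=view("r3"); tilt(k,Rt)
    cv2.imwrite("pics/r3c.png",cv2.resize(k["image"][150:270,240:360],None,fx=5,fy=5))
E
```

```text
down False [ 16.28677954 -14.74784726  -0.15008996] 28.1
contact True -3.1076392668376265 off [ 0.881133   -2.1300444   1.41103378]
3 [ 1.8 -3.4 -0.2]; 6 [ 3.9 -4.3  0.5]; 9 [ 4.5 -4.9  1.6]; 12 [ 5.1 -5.1  2.1]; 15 [ 5.2 -5.   2.8]; 18 [ 4.9 -5.9  3.1]; 21 [ 4.7 -4.9  3.2]; 24 [ 4.2 -4.8  3.7]; 32.0583
end face n 355 [67.9 63.5] [170.4  87.4] tilt 44.9
28 [ 5.1 -5.8  4.7]; 32 [ 3.4 -5.4  6.2]; 36 [ 3.5 -7.   6.4]; 40 [ 2.8 -6.8  7.1]; 44 [ 2.8 -7.1  8.1]; 48 [ 2.  -7.4 10.1]; 52 [ 1.7 -7.1 10.9]; 56 [ 2.3 -7.4 13.8]; 60 [ 1.1 -6.9 15.5]; 36.05
end face n 311 [22.  78.7] [141.6  39.4] tilt 57.4
63 [ 0.6 -8.5 17.1]; 66 [ 0.6 -8.9 20. ]; 69 [-1.2 -8.8 22.2]; 71 [-1. -9. 26.]; 37.65
end face n 289 [13.2 81.4] [142.9  39.2] tilt 66.3
```

View pics/r3c.png

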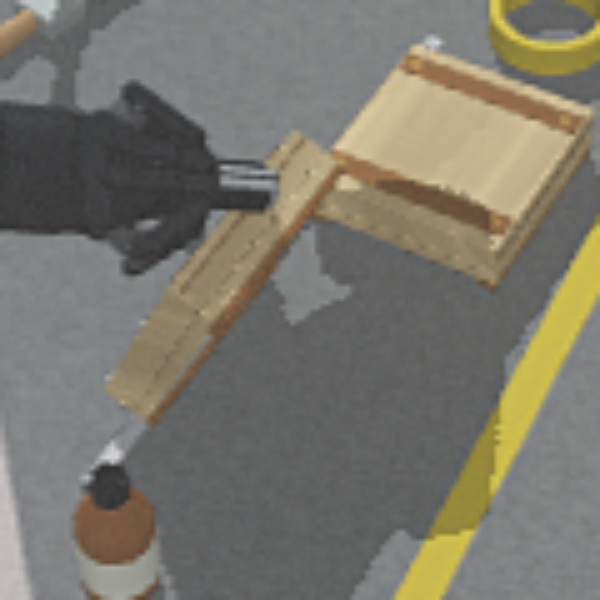

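The right crate tips the same way, with only white label showing at crop (200,340) and no red. I'll go to the same angle as the left, hold, check for red, and let it down.

```bash
python3 - <<'E'
from act import *
q,p=json.load(open("r.json")); r0=R.from_quat(q); p0=np.array(p)
go((73,75,76),p0,Rt,r0,speed=25,lim=45); bot.dwell(.9); k=view("r5"); tilt(k,Rt)
hsv=cv2.cvtColor(k["image"],cv2.COLOR_BGR2HSV)[195:245,255:312]
m=((hsv[...,0]<7)|(hsv[...,0]>170))&(hsv[...,1]>80); print("red",m.sum())
go((73,69,65,60,56,52,48,44,40,36,32,28,24,20,16,12,8,4,0,-1),p0,Rt,r0,speed=40)
e=bot.read_state()["ee_pos"]; bot.servo_line(e+15*ex,speed=60); bot.servo_line(e+15*ex+180*ez,speed=200)
# park to the left out of the top view's way, then look
k=bot.read_camera("top"); np.savez("t1.npz",**{a:np.array(v) for a,v in k.items()}); cv2.imwrite("pics/t1.png",k["image"])
print(bot.read_state()["clock"])
P=pts(k); m=((P[...,2]>32)&(P[...,2]<55)).astype(np.uint8)*255; m[:115]=0;m[262:]=0;m[:,:235]=0;m[:,400:]=0
for c in sorted(cv2.findContours(m,0,1)[0],key=cv2.contourArea)[::-1][:3]:
    print(cv2.contourArea(c),cv2.minAreaRect(onplane(k,c,40).astype(np.float32)))
# push reach: tool down, behind left crate's near side
for d in(0,60,125):
    p=L+(-70-16+d)*ex+32*ez; print(bot.ik(p,quat(down(-1))),bot.ik(p,quat(down(1))))
E
```

```text
73 [ -1.3 -10.5  28.3]; 75 [ -2.6 -10.4  31.2]; 76 [ -2.5 -10.   33.1]; 38.5167
end face n 295 [ 8.6 80.7] [144.7  38.9] tilt 68.0
red 0
73 [-1.6 -8.4 27.3]; 69 [-0.4 -7.  22. ]; 65 [ 0.4 -7.5 19.1]; 60 [ 1.1 -6.4 14.6]; 56 [ 2.4 -7.2 12.8]; 52 [ 3.  -7.  10.6]; 48 [ 3.4 -6.3  9.8]; 44 [ 3.6 -6.9  8. ]; 40 [ 4.2 -6.   9. ]; 36 [ 4.6 -5.8  7. ]; 32 [ 4.8 -5.1  5.8]; 28 [ 4.4 -4.6  5.4]; 24 [ 4.6 -4.3  2.9]; 20 [ 5.4 -5.   2.9]; 16 [ 5.4 -4.2  2.7]; 12 [ 4.8 -5.2  2.4]; 8 [ 4.3 -5.   1.4]; 4 [ 4.1 -3.2  0.1]; 0 [ 2.1 -2.  -1.2]; -1 [0.3 0.3 0.3]; 47.1917
48.6833
1403.0 ((483.9970397949219, -16.723770141601562), (149.5408935546875, 140.46864318847656), 47.87564468383789)
1364.5 ((622.735595703125, 136.5576171875), (151.1407012939453, 140.47021484375), 47.74319076538086)
19.0 ((734.660888671875, -128.11444091796875), (48.95106887817383, 23.424476623535156), 74.40271759033203)
None [ 2.71836156e-01  6.52012630e-01  1.56037133e+00 -4.44089210e-16
  9.29208694e-01 -5.64176556e-01]
[ 1.90505688e-01  7.07722916e-01  1.46103083e+00 -4.44089210e-16
  9.72838909e-01  2.49608563e+00] [ 1.90505688e-01  7.07722916e-01  1.46103083e+00 -4.44089210e-16
  9.72838909e-01 -6.45507023e-01]
[ 1.12030183e-01  7.79245022e-01  1.33165751e+00 -4.44089210e-16
  1.03069012e+00  2.41761012e+00] [ 1.12030183e-01  7.79245022e-01  1.33165751e+00 -4.44089210e-16
  1.03069012e+00 -7.23982529e-01]
```

View pics/t1.png

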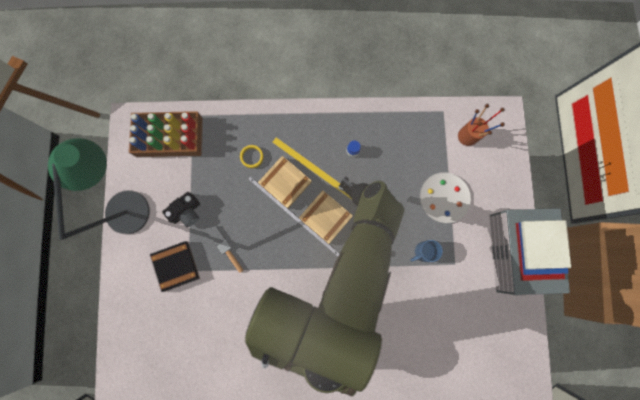

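Both crates are back flat at the rail within 2 mm, at (285,182) and (327,216). Now I push the left, stamped one to the line.

```bash
python3 - <<'E'
from act import *
c=np.array([622.7,136.5,0]); q=quat(down(1)); s=c-100*ex
bot.move_to(s+180*ez,q); bot.move_gripper(60)
bot.servo_line(s+36*ez,speed=180)
print(F(),bot.read_state()["clock"])
bot.servo_line(c-80*ex+36*ez,speed=60)
bot.servo_line(c+(115-79)*ex+36*ez,speed=45); print(F())
e=bot.read_state()["ee_pos"]
bot.servo_line(e-20*ex,speed=60); bot.servo_line(e-20*ex+160*ez,speed=200)
print(bot.read_state()["clock"])
k=bot.read_camera("side"); P=pts(k)
t=bot.read_camera("top"); cv2.imwrite("pics/t2.png",t["image"])
lc=np.array([649.6,-16.6]); lx=np.array([.793,-.609])
for n,k in(("side",k),("top",t)):
    P=pts(k); m=((P[...,2]>32)&(P[...,2]<52)&(P[...,0]>400)&(P[...,0]<820)&(P[...,1]>-120)&(P[...,1]<240)).astype(np.uint8)*255
    for a in sorted(cv2.findContours(m,0,1)[0],key=cv2.contourArea)[::-1][:2]:
        r=cv2.minAreaRect(onplane(k,a,40).astype(np.float32)); print(n,cv2.contourArea(a),r,"line x",(np.array(r[0])-lc)@lx)
E
```

```text
[-0.3  0.8 -0.2] 52.0583
[-1.1  1.   0.9]
56.7
side 1622.0 ((480.37255859375, -17.81878662109375), (157.93873596191406, 144.58718872070312), 47.82799530029297) line x -133.45511998291016
side 1414.0 ((706.9664306640625, 56.170166015625), (160.03622436523438, 143.32220458984375), 47.99845504760742) line x 1.1745484130859265
top 1144.0 ((484.07464599609375, -16.72411346435547), (149.5133514404297, 140.41842651367188), 47.8079833984375) line x -131.1860206253052
top 835.5 ((711.490478515625, 57.07170104980469), (151.6649169921875, 140.96485900878906), 47.19839096069336) line x 4.213083523559562
```

View pics/t2.png

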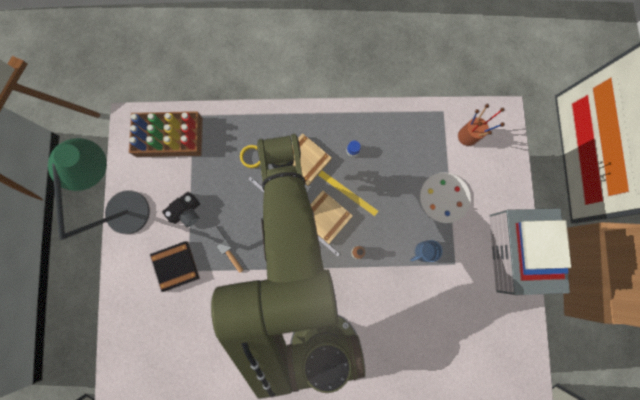

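The stamped crate lies flat with its middle 1 to 4 mm from the middle of the line, near (312,158). The plain crate is still where it stood, at (327,216), and the gripper is clear above.

```bash
python3 -c "
from rig import bot
print(bot.finish_job())"
```

```text
the job is handed in; nothing more can be done
None
```

I tipped both crates to about 70° and let them down gently, found the stamp under the left one and pushed it flat to within about 5 mm of the middle of the dispatch line; the plain crate is where it stood, and I handed the job in at about 57 s of the 72 s allowed, with no verdict returned.

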